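# Snug the wrench on the shaker's hold-down nut and tighten it

### The job

The deck of the bench shaker is loose. The adjustable wrench already lies round its hold-down nut with the jaw too wide: roll the wrench's worm with a fingertip until the jaw grips the nut snugly, and only then swing the handle clockwise (seen from above) until the nut comes up tight against its stop. Press and push gently, work the nut only with the wrench, leave the wrench gripping the nut, and do not disturb the other things.

Things in the scene. Friction and masses are not known exactly. Their poses are not given: they have to be found in the camera images.
- worm_top (a point): Top of the adjustable wrench's worm: a dark knurled roller 16 mm in diameter, 16 mm long, axis level and square to the handle, in the head 46 mm from the jaws' centre, 3.5 mm proud of the head's flat top (14 mm thick, 56 mm wide, from 22 mm handlewards of the worm to 27 mm nutwards). Wrench axes: +x from handle to jaws, +z up, movable jaw on the +y side
- worm (a joint): Turn of the worm, rad; closes the jaw by 0.5 mm per rad. Dragging its top towards the nut (+x) closes, back opens: 16 mm of drag closes 1 mm. Stiff, about 6 N along the drag: press with 12 to 18 N, drag 15 to 20 mm about the top, lift, go back, repeat. Once the jaw is snug it stalls, the drag rises to 8 N or more and the finger slips. The drag may first slide the wrench 1 to 2 mm on to the nut
- jaw (a joint): How far the movable jaw has closed from its widest, m: the opening between the jaws is 36 mm minus this, so it bears on the 30 mm nut on both sides at about 0.006 and, wound up firmly, settles near 0.0064. Starts between 0.002 and 0.0042
- handle (a point): Middle of the wrench's handle, half-way up (6 mm above the deck), 145 mm from the jaws' centre; same axes as worm_top. The handle is a flat steel bar 24 mm wide and 12 mm thick, ending 220 mm from the jaws' centre; this point overhangs the edge of the shaker by about 25 mm, with free air below it. Wrench: about 0.48 kg, loose, lies flat on the deck
- nut_top (a point): Centre of the top face of the steel hex nut (30 mm across the flats, 34.6 mm across the corners, top 22 mm above the deck) on a 18 mm threaded stud whose end stands 7 mm above the nut. Upright axis
- nut (a joint): Turn of the nut, rad, 0 at the start, growing clockwise seen from above; tight against a hard stop at 0.6. Turning takes about 0.25 N m (some 2 N at the handle point) and it stays where it is left. Against the stop, pushing with more than about 15 N there forces the jaw open again
- deck_centre (a point): Centre of the top of the shaker's fixed square metal deck (240 x 240 mm, top 70 mm above the bench), under the nut. The handle hangs out over its -x edge; at the start the wrench's axes are within 0.03 rad of this frame's
- throat (a point): Centre between the wrench's jaws when snug, half-way up the 14 mm thick head (7 mm above the wrench's underside); same axes as worm_top
- fixed_jaw: The wrench's fixed jaw, on the -y side, a 42 x 14 x 14 mm steel bar; origin and axes as throat, but at the underside
- tube_block: Grey block of capped tubes 50 x 90 x 67 mm on the deck, at its far left; bystander; origin under its centre
- vial: Small jar 28 mm across, 50 mm tall, on the deck at its far right; bystander; origin under its centre
- tip_box: Box of pipette tips 87 x 127 x 70 mm; bystander; origin under its centre
- pipette: Pipette lying down, about 230 mm long; bystander; origin under its centre
- tube_rack: Steel rack of tubes 90 x 220 x 83 mm; bystander; origin under its centre
- green_bin: Green bin of droppers 150 x 200 x 110 mm; bystander; origin under its centre
- parts_tray: Small black tray 90 x 120 x 30 mm; bystander; origin under its centre
- wash_jar: Jar 64 mm across, 110 mm tall; bystander; origin under its centre

How it is judged (in metres and radians):
On the way, in this order (a step that is already met when the one before it is completed fails the run):
1. the jaw is closed snugly on the nut (opening within 1.5 mm of the nut's width, both jaws bearing on the nut with more than 3 N) before the nut is turned (value of joint jaw above 0.0045 m and contact force between each of jaw, fixed_jaw and nut above 3 N and value of joint nut below 0.06 rad), for 0.2 s.
2. the nut is turned clockwise to its stop (at least 0.56 rad) (value of joint nut above 0.56 rad), for 0.2 s.
At the end, for the whole second after the job is handed in: The nut stands tight, turned at least 0.56 rad (stop at 0.6) and at rest, with the wrench lying flat, still round it (jaws' centre within 5 mm of the nut's axis) and its jaw still snug (opening within 1.5 mm of the nut's width) (value of joint nut above 0.56 rad and value of joint jaw above 0.0045 m and horizontal distance between throat and nut_top below 0.005 m and angle between throat's own z axis and vertical below 0.12 rad and velocity of joint nut below 0.05 rad/s); the robot touches nothing.
It fails at once if the nut is turned by more than 0.08 rad while the jaw is loose on it (it would round the corners) (value of joint nut above 0.08 rad and value of joint jaw below 0.0045 m).
It fails at once if the wrench or its worm is pressed or pushed with more than 30 N (contact force between any of the fingers, the arm and wrench above 30 N).
It fails at once if the robot touches the nut itself (contact force between any of the fingers, the arm and nut above 1 N).
It fails at once if a bystander is moved by more than 30 mm (distance of any of tube_block, vial, tip_box, pipette, tube_rack, green_bin, parts_tray, wash_jar from where it was at the start of the episode above 0.03 m).
It also fails if it takes over 67 s, if anything falls off the work surface, if the arm or the gripper's body presses on something with over 40 N, if the wrist force passes 120 N, or if a joint passes its speed limit or range.

### The arm

A 6-joint arm with a two-finger parallel gripper is mounted at the origin on the work surface. World frame = base frame: x ahead of the robot, y to its left, z up, the work surface at z = 0. Lengths are in mm, angles in rad, forces in N, time in s.
With the tool pointing down it reaches from about 350 to 975 mm from the base axis. Payload 7.1 kg.
Tool frame: the origin (TCP) lies between the finger pads; the fingertips stand 19 mm ahead of it and the grasp point (between the pads) is the TCP (ctrl.tcp_to_tips is the distance from the TCP to the fingertips, in mm); z points along the fingers, y is the line along which they close (so a half turn about z gives the same grasp; the last joint's range is limited). The gripper opens to 88 mm and grips with 3 to 60 N. Pads are 20 mm wide; open, the fingers measure 115 mm over their backs; the gripper's body (75 mm by 178 mm) begins 61 mm behind the grasp point.
Start: joints at [-1.159, 0.423, 1.63, -0, 1.089, -0.019], TCP at [261.014, -567.87, 241.675] pointing down, gripper open.
Joint ranges: [-3, 3], [-0.9, 2.11], [0.09, 2.58], [-1.31, 4.45], [0.11, 2.69], [-2.54, 2.54]. Speed limits (rad/s): [2.39, 2.39, 3.01, 3.14, 3.14, 3.14].

### API

Orientations are given as a rotation vector (axis times angle).
In Python, from workcell import status, optics, ctrl gives the robot as it stands. The module is installed in compiled form; this text tells all that it offers.
- The arm moves only by the shell command python3 -m inch 'ROWS'. ROWS is JSON, a list that holds one entry, the list of rows, each a list of 7 numbers: the shift along the tool's x, y, z in mm, then the turn, a rotation vector about the tool's x, y, z in rad, then the opening in per cent of the stroke, from 0 (shut) to 100 (fully open). A call has 1 to 20 rows; each row is the pose to reach, as a shift and turn from the pose commanded when the call began, along the tool's axes at that moment; what a row does not reach only later rows make up. A row lasts 1/10 s, in which the tool goes at most 50 mm and 8.59 degrees, less where a joint would pass 70% of its speed; a pose out of reach is approached as far as the arm can. A call with a gripper value outside its range is refused whole. The fingers move at their own pace and stop on an object; the grip force is fixed at half the most. Time passes only in rows, so rows that repeat a pose let the fingers close. It gives the time, the measured TCP pose, the force, the opening and the grip force at its end, in the units of the state.
- status.get_obs(): the state, without advancing time (a new reading comes with each control period).
- optics.get_image(name): name is "scene" or "top"; returns a dict with "frame" (480x640x3 uint8, red, green, blue), "fx", "fy", "cx", "cy" (pixels), "rvec" (rotation vector, rad) and "tvec" (3), from world to camera coordinates, as OpenCV has them. Camera axes: x right, y down, z forward; pixel columns grow to the right and rows downward; lengths in mm; the calibration is good to about 2 mm. A picture is of the moment at which its call begins. There is no depth.
- ctrl.close_job(): hands the job in; it is judged then, once.
The state is a dict: "t": time; "qpos": joint angles; "qvel": joint speeds; "joint_torque": joint torques, N m; "ee_pos": TCP position; "orientation": TCP orientation; "ft_force": force on the tool from outside, world axes, zero at the start; "moment": the same for the moment, N m; "width": finger opening in mm; "grasp_force": force on a finger pad.
Only numpy, scipy, OpenCV 4.12 (cv2) and the standard library are available. Lean on these libraries where they do the work, as an engineer would, in place of code of your own. Each camera call takes 0.05 s, during which the arm holds its last target. There are 200 camera calls.

## Working session

There is one attempt and no reset: what is moved stays moved. The work goes in short steps, Python scripts to look and compute and a shell command to move; the robot and the scene stay as the last step left them, time stands still between calls to the robot, and variables do not carry over. Pictures are saved under pics/ and viewed, at most 10 in all, crops included, and the job is handed in when it is done.

```bash
mkdir -p pics; cat > h.py <<'E'
import numpy as np,cv2
from workcell import status,optics,ctrl
def ray(im,u,v,z):
    R=cv2.Rodrigues(np.array(im["rvec"],float))[0];t=np.array(im["tvec"],float).ravel()
    c=-R.T@t; d=R.T@np.array([(u-im["cx"])/im["fx"],(v-im["cy"])/im["fy"],1.])
    return c+d*(z-c[2])/d[2]
def proj(im,p):
    K=np.array([[im["fx"],0,im["cx"]],[0,im["fy"],im["cy"]],[0,0,1.]])
    return cv2.projectPoints(np.array([p],float),np.array(im["rvec"],float),np.array(im["tvec"],float),K,None)[0].ravel()
def save(n,f): cv2.imwrite("pics/"+n,f[:,:,::-1])
E
python3 - <<'E'
from h import *
for n in("top","scene"):
    im=optics.get_image(n);save(n+"0.png",im["frame"]);print(n,im["fx"],im["rvec"],im["tvec"])
o=status.get_obs();print(o)
E
```

```text
top 446.3414210388819 [ 2.16944007 -2.20176606  0.10177279] [   4.24914389  531.18778696 1139.24980105]
scene 460.6441278060652 [ 2.10998004  0.61505976 -0.32913267] [-434.47259025  -94.33822218 1376.90549973]
{'t': 0.1, 'qpos': array([-1.15900532e+00,  4.23748058e-01,  1.63057796e+00, -2.41196629e-05,
        1.08859986e+00, -1.89893901e-02]), 'qvel': array([-0.0013731 , -0.00236097, -0.00239255,  0.00136773,  0.00162079,
       -0.00056875]), 'joint_torque': array([-3.69684903e-04, -5.45616388e+01, -2.74324518e+01,  6.45411713e-02,
        1.87416474e-02, -1.66822588e-05]), 'ee_pos': array([ 260.82778859, -567.46908431,  241.00362476]), 'orientation': array([-3.06772300e+00, -6.71186878e-01,  4.41395525e-04]), 'ft_force': array([-0.46422863, -0.43612027, -0.33897973]), 'moment': array([ 0.00368111, -0.02595034, -0.0051733 ]), 'grasp_force': 0.0, 'width': 87.97197581913473}
```

View pics/top0.png

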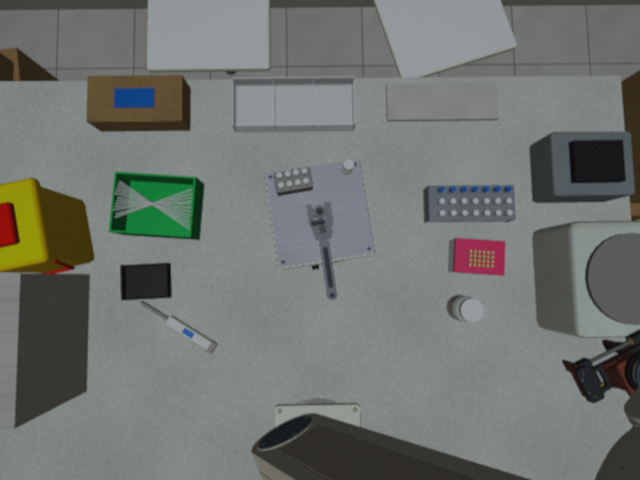

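View pics/scene0.png

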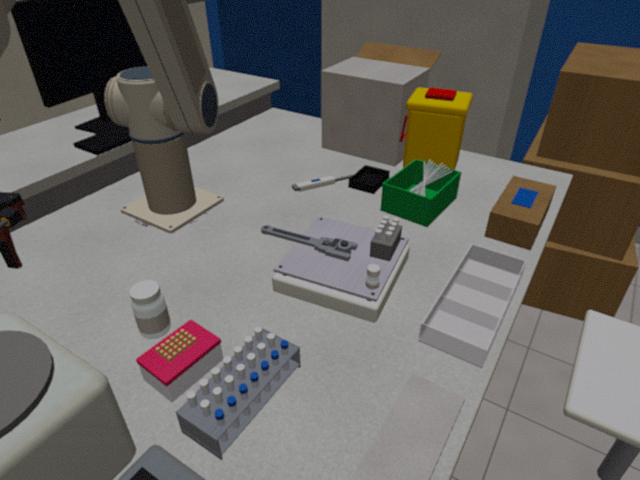

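The top view has the deck at about (265–375, 160–270), with the wrench from the nut at (319,212) to the handle end at (332,298). Next I'll zoom in on that area.

```bash
python3 - <<'E'
from h import *
a=cv2.imread("pics/top0.png")
c=cv2.resize(a[190:305,270:370],None,fx=5,fy=5,interpolation=cv2.INTER_CUBIC);cv2.imwrite("pics/tc.png",cv2.convertScaleAbs(c,alpha=1.5))
a=cv2.imread("pics/scene0.png")
c=cv2.resize(a[215:275,250:370],None,fx=6,fy=6,interpolation=cv2.INTER_CUBIC);cv2.imwrite("pics/sc.png",cv2.convertScaleAbs(c,alpha=1.3))
E
```

```text
(no output)
```

View pics/tc.png

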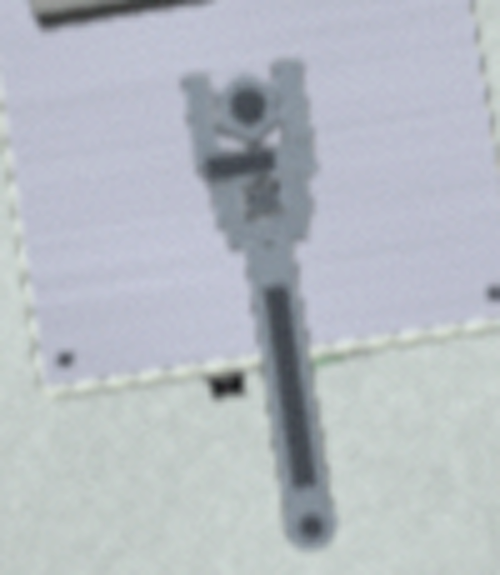

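View pics/sc.png

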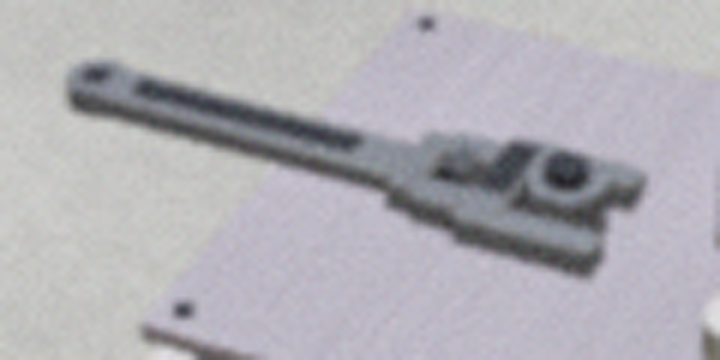

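The wrench crops show the stud at full-image top (319.6,211) and scene (344.3,243.3). The worm, a dark X patch, is at top (322.4,229.4). The handle end hole is at top (332.2,295.2), and the movable jaw is on the left (+y).

```bash
python3 - <<'E'
from h import *
T=optics.get_image("top");S=optics.get_image("scene")
t=lambda u,v,z:ray(T,270+(u+.5)/5-.5,190+(v+.5)/5-.5,z)
s=lambda u,v,z:ray(S,250+(u+.5)/6-.5,215+(v+.5)/6-.5,z)
print("stud",t(248,104,99),s(566,168,99))
print("worm",t(262,197,87.5),s(462,162,87))
h=t(311,526,82);print("hole",h,s(97,74,82));a,b=t(277,288,82),t(303,487,82);print("slot",a,b)
for p in(t(248,104,99),a):
    d=p-h;print("ang",np.arctan2(d[1],d[0]))
d=a-b;print(np.arctan2(d[1],d[0]))
# deck screws
print("screws",t(66,358,70),t(494,293,70),s(427,24,70),s(183,310,70))
# mid-width of handle by edges: dark/wrench mask
o=status.get_obs();R=cv2.Rodrigues(o["orientation"])[0];print(R.round(3))
E
```

```text
stud [594.60061755 -12.50160136  99.        ] [596.00092022 -15.83195238  99.        ]
worm [550.09182857 -18.89901521  87.5       ] [551.87229602 -19.09143793  87.        ]
hole [388.90467258 -40.32415825  82.        ] [389.37294718 -39.90987634  82.        ]
slot [505.52957219 -25.69632951  82.        ] [407.8991103  -36.75643869  82.        ]
ang 0.1344446544408021
ang 0.12477470632258959
0.11280451150006943
screws [473.02590316  79.15631774  70.        ] [ 502.20986439 -134.18430402   70.        ] [473.07594087  79.64176872  70.        ] [ 501.86907451 -133.77190532   70.        ]
[[ 0.909  0.418 -0.   ]
 [ 0.418 -0.909  0.001]
 [ 0.    -0.001 -1.   ]]
```

```bash
python3 -m inch '[[[485,-380,20,0,0,0.309,0],[485,-380,20,0,0,0.309,0],[485,-380,20,0,0,0.309,0],[485,-380,20,0,0,0.309,0],[485,-380,20,0,0,0.309,0],[485,-380,20,0,0,0.309,0],[485,-380,20,0,0,0.309,0],[485,-380,20,0,0,0.309,0],[485,-380,20,0,0,0.309,0],[485,-380,20,0,0,0.309,0],[485,-380,20,0,0,0.309,0],[485,-380,20,0,0,0.309,0],[485,-380,20,0,0,0.309,0],[485,-380,20,0,0,0.309,0],[485,-380,20,0,0,0.309,0],[485,-380,20,0,0,0.309,0],[485,-380,20,0,0,0.309,0],[485,-380,20,0,0,0.309,0]]]'; python3 -c "
from h import *
o=status.get_obs();print(o['ee_pos'],cv2.Rodrigues(o['orientation'])[0].round(3),o['ft_force'],o['qvel'])"
```

```text
t: 2.0
ee_pos: [542.7, -21.2, 221.8]
orientation: [3.136, 0.188, 0.0]
ft_force: [-0.2, -0.1, -0.1]
width: 0.2
grasp_force: 0.0
[542.70889266 -21.17002553 221.81676316] [[ 0.993  0.12   0.   ]
 [ 0.12  -0.993 -0.   ]
 [ 0.     0.    -1.   ]] [-0.20360906 -0.06817691 -0.06684076] [ 0.00648289  0.00203897 -0.00268562  0.00026142 -0.00104805  0.00175868]
```

```bash
python3 -m inch '[[[0,0,30,0,0,0,0],[0,0,60,0,0,0,0],[0,0,85,0,0,0,0],[0,0,100,0,0,0,0],[0,0,106,0,0,0,0],[0,0,110,0,0,0,0],[0,0,111,0,0,0,0],[0,0,111,0,0,0,0]]]'; python3 - <<'E'
from h import *
im=optics.get_image("scene");c=cv2.resize(im["frame"][190:275,250:370],None,fx=6,fy=6,interpolation=cv2.INTER_CUBIC);save("p1.png",cv2.convertScaleAbs(c,alpha=1.3))
print(status.get_obs()["ee_pos"])
E
```

```text
t: 2.8
ee_pos: [543.5, -20.2, 111.3]
orientation: [3.136, 0.191, 0.002]
ft_force: [0.3, 0.2, 0.9]
width: 0.4
grasp_force: 0.0
[543.53794989 -20.16541701 111.43539852]
```

View pics/p1.png

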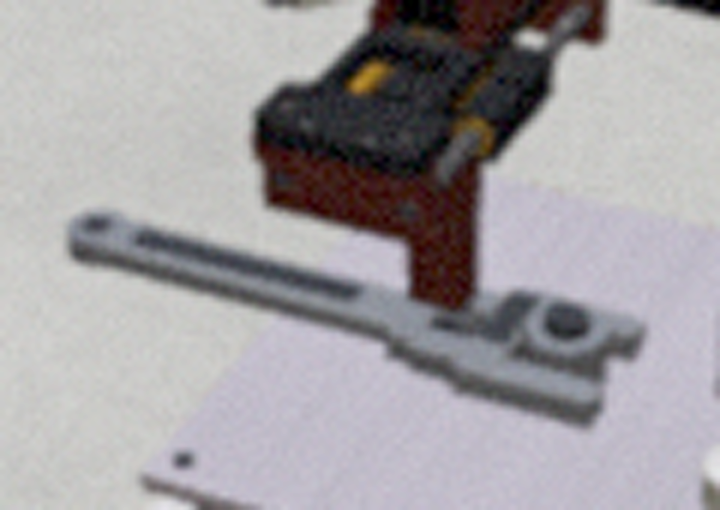

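The closed tips, at (440,305) in the crop, hover just above and slightly behind the worm. Next I probe down.

```bash
python3 -m inch '[[[0,0,1.5,0,0,0,0],[0,0,3,0,0,0,0],[0,0,3.5,0,0,0,0],[0,0,3.5,0,0,0,0]]]'; python3 -m inch '[[[0,0,0.4,0,0,0,0],[0,0,0.4,0,0,0,0]]]';python3 -m inch '[[[0,0,0.4,0,0,0,0],[0,0,0.4,0,0,0,0]]]'
```

```text
t: 3.25
ee_pos: [543.0, -20.0, 107.2]
orientation: [-3.136, -0.191, 0.0]
ft_force: [0.5, 1.2, -0.4]
width: 0.5
grasp_force: 0.0
t: 3.45
ee_pos: [543.1, -20.0, 106.8]
orientation: [-3.136, -0.191, -0.0]
ft_force: [-0.4, 0.6, 1.1]
width: 0.9
grasp_force: 0.4
t: 3.65
ee_pos: [543.1, -20.0, 106.6]
orientation: [3.136, 0.191, 0.0]
ft_force: [-1.2, -0.0, 3.4]
width: 0.4
grasp_force: 2.0
```

```bash
python3 -m inch '[[[0,0,0.4,0,0,0,0],[0,0,0.4,0,0,0,0]]]';python3 -m inch '[[[0,0,0.4,0,0,0,0],[0,0,0.4,0,0,0,0]]]'
```

```text
t: 3.85
ee_pos: [543.1, -20.1, 106.5]
orientation: [3.136, 0.191, 0.0]
ft_force: [-1.5, 0.6, 8.1]
width: 0.5
grasp_force: 3.7
t: 4.05
ee_pos: [543.2, -20.1, 106.3]
orientation: [3.136, 0.191, 0.001]
ft_force: [-2.4, 1.1, 10.8]
width: 0.4
grasp_force: 5.2
```

```bash
python3 -m inch '[[[0,0,0.35,0,0,0,0],[0,0,0.35,0,0,0,0],[2,0,0.35,0,0,0,0],[4,0,0.35,0,0,0,0],[6,0,0.35,0,0,0,0]]]';python3 -m inch '[[[2,0,0,0,0,0,0],[4,0,0,0,0,0,0],[6,0,0,0,0,0,0],[8,0,0,0,0,0,0],[10,0,0,0,0,0,0]]]'
```

```text
t: 4.55
ee_pos: [548.0, -19.4, 106.1]
orientation: [-3.136, -0.191, 0.003]
ft_force: [-8.5, -0.6, 16.3]
width: 0.6
grasp_force: 8.0
t: 5.05
ee_pos: [557.9, -18.1, 106.1]
orientation: [-3.136, -0.191, 0.003]
ft_force: [-5.7, 0.1, 14.5]
width: 0.3
grasp_force: 7.1
```

```bash
python3 -m inch '[[[0,0,-3,0,0,0,0],[-8,0,-3,0,0,0,0],[-16,0,-3,0,0,0,0],[-16,0,-3,0,0,0,0],[-16,0,-1.2,0,0,0,0],[-16,0,-0.5,0,0,0,0],[-16,0,0,0,0,0,0],[-16,0,0,0,0,0,0],[-14,0,0,0,0,0,0],[-12,0,0,0,0,0,0],[-10,0,0,0,0,0,0],[-8,0,0,0,0,0,0],[-6,0,0,0,0,0,0],[-4,0,0,0,0,0,0],[-2,0,0,0,0,0,0],[0,0,0,0,0,0,0]]]'
```

```text
t: 6.65
ee_pos: [558.0, -18.0, 106.1]
orientation: [-3.135, -0.191, 0.003]
ft_force: [-6.9, 1.1, 14.4]
width: 0.5
grasp_force: 7.3
```

```bash
python3 -m inch '[[[0,0,-3,0,0,0,0],[-8,0,-3,0,0,0,0],[-16,0,-3,0,0,0,0],[-16,0,-3,0,0,0,0],[-16,0,-1.2,0,0,0,0],[-16,0,-0.5,0,0,0,0],[-16,0,0,0,0,0,0],[-16,0,0,0,0,0,0],[-14,0,0,0,0,0,0],[-12,0,0,0,0,0,0],[-10,0,0,0,0,0,0],[-8,0,0,0,0,0,0],[-6,0,0,0,0,0,0],[-4,0,0,0,0,0,0],[-2,0,0,0,0,0,0],[0,0,0,0,0,0,0]]]'
```

```text
t: 8.25
ee_pos: [555.9, -18.1, 105.9]
orientation: [-3.135, -0.191, 0.011]
ft_force: [-14.1, -0.5, 22.5]
width: 0.6
grasp_force: 11.3
```

Drag has risen to 14 N, so the worm has probably stalled and the jaw is snug. I'll lift, then make one lighter stroke to confirm.

```bash
python3 -m inch '[[[-1,0,-1,0,0,0,0],[-3,0,-4,0,0,0,0],[-14,0,-4,0,0,0,0],[-14,0,-4,0,0,0,0],[-14,0,-1.5,0,0,0,0],[-14,0,-0.7,0,0,0,0],[-14,0,-0.4,0,0,0,0],[-14,0,-0.4,0,0,0,0],[-12,0,-0.4,0,0,0,0],[-11,0,-0.4,0,0,0,0]]]'
python3 -m inch '[[[1,0,0,0,0,0,0],[2,0,0,0,0,0,0]]]';python3 -m inch '[[[1,0,0,0,0,0,0],[2,0,0,0,0,0,0]]]'
```

```text
t: 9.25
ee_pos: [545.6, -19.7, 106.1]
orientation: [3.136, 0.192, -0.009]
ft_force: [-12.6, -3.0, 19.5]
width: 0.3
grasp_force: 10.0
t: 9.45
ee_pos: [546.9, -19.5, 106.0]
orientation: [-3.136, -0.192, 0.011]
ft_force: [-14.7, -2.4, 20.8]
width: 0.1
grasp_force: 10.5
t: 9.65
ee_pos: [548.4, -19.3, 106.0]
orientation: [-3.136, -0.192, 0.012]
ft_force: [-15.3, -2.7, 21.2]
width: 0.3
grasp_force: 11.1
```

```bash
python3 -m inch '[[[-1,0,-1,0,0,0,0],[-2,0,-10,0,0,0,0],[-40,40,-30,0,0,0,0],[-80,60,-30,0,0,0,0],[-120,60,-30,0,0,0,0],[-134,60,-30,0,0,0,0],[-134,60,-30,0,0,0,0],[-134,60,-30,0,0,0,0]]]'
python3 - <<'E'
from h import *
im=optics.get_image("top");c=cv2.resize(im["frame"][190:305,270:370],None,fx=5,fy=5,interpolation=cv2.INTER_CUBIC);save("p2.png",cv2.convertScaleAbs(c,alpha=1.5))
im=optics.get_image("scene");c=cv2.resize(im["frame"][200:275,250:370],None,fx=6,fy=6,interpolation=cv2.INTER_CUBIC);save("p3.png",cv2.convertScaleAbs(c,alpha=1.3))
o=status.get_obs();print(o["ee_pos"],o["ft_force"])
E
```

```text
t: 10.45
ee_pos: [428.2, -95.0, 136.2]
orientation: [3.135, 0.191, 0.004]
ft_force: [0.7, -0.7, -0.0]
width: 0.4
grasp_force: 0.0
[428.39309616 -94.75679605 135.93326873] [ 0.25803673 -0.37600363  0.11248   ]
```

View pics/p2.png

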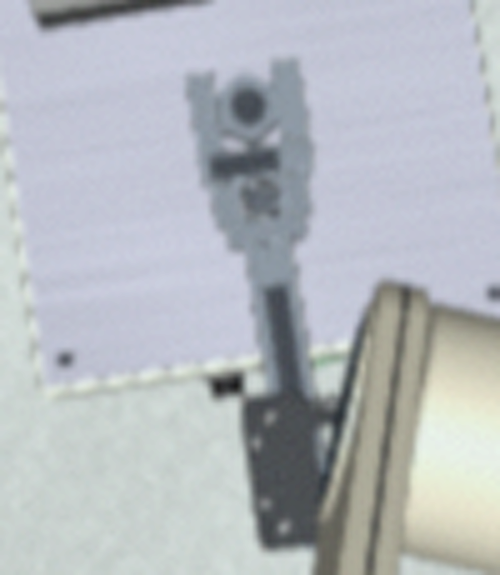

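View pics/p3.png

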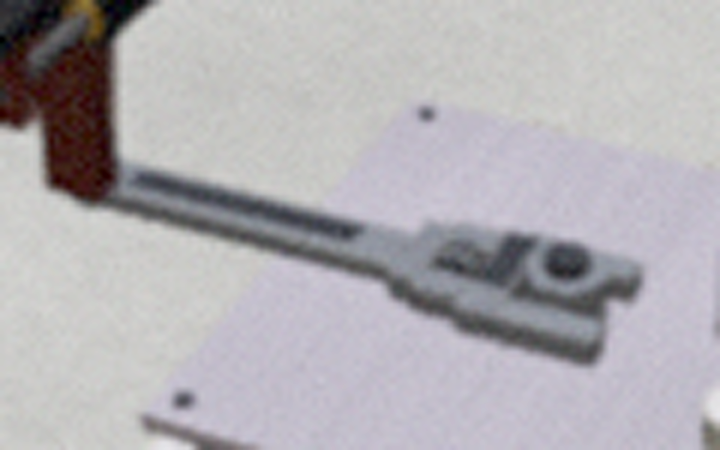

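The movable jaw (crop x about 187–217) now bears against the nut, and the fixed jaw sits against the other flat. Next I lower the finger beside the handle and bring it close.

```bash
python3 -m inch '[[[-3,0,20,0,0,0,0],[-3,0,40,0,0,0,0],[-3,0,49,0,0,0,0],[-3,-10,49,0,0,0,0],[-3,-20,49,0,0,0,0],[-3,-26,49,0,0,0,0],[-3,-28,49,0,0,0,0],[-3,-28,49,0,0,0,0]]]'
python3 -m inch '[[[0,-2,0,0,0,0,0],[0,-3,0,0,0,0,0],[0,-3,0,0,0,0,0]]]'
python3 -m inch '[[[0,-2,0,0,0,0,0],[0,-3,0,0,0,0,0],[0,-3,0,0,0,0,0]]]'
```

```text
t: 11.35
ee_pos: [420.2, -66.9, 87.2]
orientation: [3.135, 0.193, 0.002]
ft_force: [-0.2, -0.3, 0.0]
width: 0.2
grasp_force: 0.0
t: 11.65
ee_pos: [419.5, -64.5, 86.7]
orientation: [3.136, 0.191, 0.0]
ft_force: [0.1, 0.6, 0.2]
width: 0.6
grasp_force: 0.0
t: 11.95
ee_pos: [419.1, -61.3, 86.6]
orientation: [-3.136, -0.191, 0.0]
ft_force: [0.3, -0.4, -0.7]
width: 0.7
grasp_force: 0.0
```

```bash
python3 -m inch '[[[-0.6,-2,0,0,0,0.012,0],[-0.6,-4.6,0,0,0,0.025,0],[-1,-7,0,0,0,0.038,0],[-1.1,-9.1,0,0,0,0.05,0]]]'
python3 - <<'E'
from h import *
o=status.get_obs();print(o["ee_pos"],o["ft_force"])
E
```

```text
t: 12.35
ee_pos: [416.7, -52.4, 86.6]
orientation: [3.139, 0.111, -0.001]
ft_force: [-1.3, -2.5, -0.6]
width: 0.3
grasp_force: 1.4
[416.68530087 -52.41049915  86.59576729] [-1.3236315  -2.47141355 -0.59752417]
```

```bash
python3 -m inch '[[[-0.6,-4.6,0,0,0,0.025,0],[-1.1,-9.1,0,0,0,0.05,0],[-1.5,-13.6,0,0,0,0.075,0],[-1.7,-18.2,0,0,0,0.1,0],[-1.8,-22.8,0,0,0,0.125,0],[-1.9,-27.3,0,0,0,0.15,0],[-1.8,-31.9,0,0,0,0.175,0],[-1.6,-36.5,0,0,0,0.2,0],[-1.2,-41,0,0,0,0.225,0],[-0.8,-45.6,0,0,0,0.25,0],[-0.2,-50.1,0,0,0,0.275,0],[0.4,-54.7,0,0,0,0.3,0]]]'
```

```text
t: 13.55
ee_pos: [412.7, 2.3, 86.6]
orientation: [3.121, -0.36, -0.002]
ft_force: [-1.9, -3.5, 1.2]
width: 0.2
grasp_force: 1.7
```

```bash
python3 -m inch '[[[-0.6,-4.6,0,0,0,0.025,0],[-1.1,-9.1,0,0,0,0.05,0],[-1.5,-13.6,0,0,0,0.075,0],[-1.7,-18.2,0,0,0,0.1,0],[-1.8,-22.8,0,0,0,0.125,0],[-1.9,-27.3,0,0,0,0.15,0],[-1.9,-27.3,0,0,0,0.15,0]]]'
```

```text
t: 14.25
ee_pos: [417.3, 29.5, 86.6]
orientation: [3.085, -0.591, -0.001]
ft_force: [-0.6, -0.4, -0.8]
width: 0.1
grasp_force: 0.3
```

```bash
python3 -m inch '[[[-0.5,-2.7,0,0,0,0.015,0],[-0.7,-5.5,0,0,0,0.03,0]]]';python3 -m inch '[[[-0.5,-2.7,0,0,0,0.015,0],[-0.7,-5.5,0,0,0,0.03,0]]]';python3 -m inch '[[[-0.3,-1.8,0,0,0,0.01,0],[-0.5,-3.6,0,0,0,0.02,0]]]';python3 -m inch '[[[-0.3,-1,0,0,0,0.005,0],[-0.3,-2,0,0,0,0.01,0]]]'
```

```text
t: 14.45
ee_pos: [418.5, 34.5, 86.5]
orientation: [3.076, -0.638, -0.002]
ft_force: [-2.0, -2.8, 1.9]
width: 0.8
grasp_force: 1.7
t: 14.65
ee_pos: [420.1, 39.9, 86.5]
orientation: [3.066, -0.685, -0.002]
ft_force: [-3.8, -2.1, 1.0]
width: 0.3
grasp_force: 1.8
t: 14.85
ee_pos: [421.4, 43.4, 86.5]
orientation: [3.059, -0.714, -0.001]
ft_force: [-3.7, -2.0, 0.5]
width: 0.5
grasp_force: 1.4
t: 15.05
ee_pos: [422.5, 45.3, 86.6]
orientation: [-3.056, 0.729, -0.0]
ft_force: [-2.8, -1.7, -0.3]
width: 0.5
grasp_force: 1.2
```

```bash
python3 -m inch '[[[-0.3,-1,0,0,0,0.005,0],[-0.3,-2,0,0,0,0.01,0]]]';python3 -m inch '[[[-0.3,-1,0,0,0,0.005,0],[-0.3,-2,0,0,0,0.01,0]]]'
```

```text
t: 15.25
ee_pos: [423.2, 47.2, 86.6]
orientation: [-3.052, 0.745, -0.0]
ft_force: [-1.5, -2.4, -1.1]
width: 0.4
grasp_force: 1.1
t: 15.45
ee_pos: [423.8, 49.1, 86.7]
orientation: [-3.048, 0.76, -0.0]
ft_force: [-1.6, -1.9, -0.3]
width: -0.0
grasp_force: 1.0
```

```bash
python3 -m inch '[[[-0.3,-1,0,0,0,0.005,0],[-0.3,-2,0,0,0,0.01,0]]]';python3 -m inch '[[[-0.3,-1,0,0,0,0.005,0],[-0.3,-2,0,0,0,0.01,0]]]'; python3 - <<'E'
from h import *
im=optics.get_image("top");c=cv2.resize(im["frame"][190:305,250:370],None,fx=5,fy=5,interpolation=cv2.INTER_CUBIC);save("p4.png",cv2.convertScaleAbs(c,alpha=1.5))
im=optics.get_image("scene");c=cv2.resize(im["frame"][195:275,250:370],None,fx=6,fy=6,interpolation=cv2.INTER_CUBIC);save("p5.png",cv2.convertScaleAbs(c,alpha=1.3))
E
```

```text
t: 15.65
ee_pos: [424.5, 50.8, 86.7]
orientation: [3.044, -0.775, 0.001]
ft_force: [-1.5, -3.6, 0.0]
width: 0.3
grasp_force: 2.2
t: 15.85
ee_pos: [425.1, 52.5, 86.6]
orientation: [3.04, -0.789, 0.0]
ft_force: [-2.0, -7.5, -1.4]
width: 0.6
grasp_force: 3.7
```

View pics/p5.png

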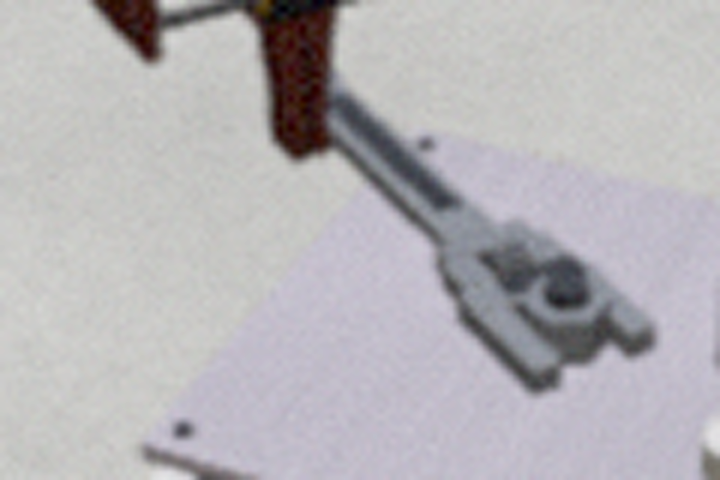

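The handle has swung to about 0.6 rad, the jaws still surround the nut, and the force is climbing as it meets the stop. I'll hold briefly, retreat, then check the angle.

```bash
python3 -m inch '[[[0,-0.4,0,0,0,0,0],[0,-0.4,0,0,0,0,0],[0,-0.4,0,0,0,0,0],[0,-0.4,0,0,0,0,0]]]'; python3 -m inch '[[[0,3,0,0,0,0,0],[0,10,0,0,0,0,0],[0,25,0,0,0,0,0],[0,40,-20,0,0,0,0],[0,70,-60,0,0,0,0],[-30,110,-90,0,0,0,0],[-30,150,-90,0,0,0,0],[-30,180,-90,0,0,0,0],[-30,180,-90,0,0,0,0],[-30,180,-90,0,0,0,0],[-30,180,-90,0,0,0,0]]]';python3 - <<'E'
from h import *
im=optics.get_image("top");c=cv2.resize(im["frame"][190:305,250:370],None,fx=5,fy=5,interpolation=cv2.INTER_CUBIC);save("p6.png",cv2.convertScaleAbs(c,alpha=1.5))
o=status.get_obs();print(o["ee_pos"],o["ft_force"])
E
```

```text
t: 16.35
ee_pos: [425.2, 52.7, 86.6]
orientation: [3.04, -0.789, 0.0]
ft_force: [-1.3, -7.3, -1.5]
width: 0.3
grasp_force: 3.6
t: 17.45
ee_pos: [312.0, -89.2, 176.7]
orientation: [-3.04, 0.79, -0.001]
ft_force: [1.6, 0.1, -0.3]
width: 0.4
grasp_force: 0.0
[312.05656112 -88.98174897 176.61929072] [ 0.84970101 -0.87974567 -0.39065672]
```

View pics/p6.png

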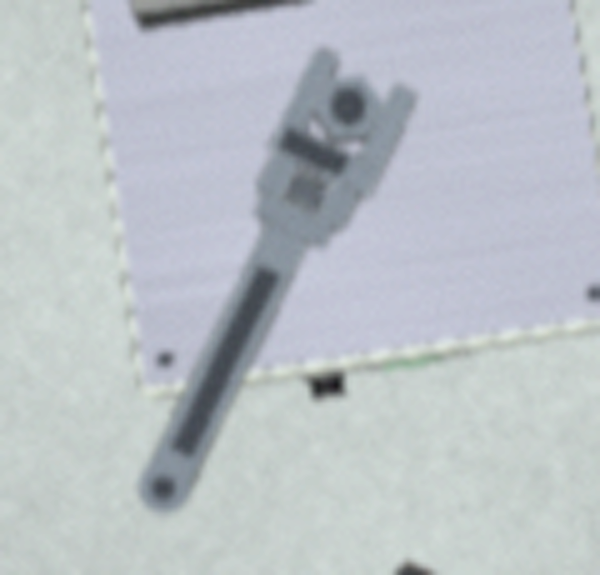

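The wrench now lies swung left: stud at (348,104), handle hole at (162,487). I'll measure the turn more precisely from the slot and handle outline in both pictures.

```bash
python3 - <<'E'
from h import *
T=optics.get_image("top")
def comps(f,x0,th=75):
    g=f[190:305,x0:370].max(2).astype(np.uint8); g=cv2.resize(g,None,fx=5,fy=5,interpolation=cv2.INTER_CUBIC)
    m=(g<th).astype(np.uint8);n,l,s,c=cv2.connectedComponentsWithStats(m)
    for i in range(1,n):
        if s[i,4]>150 and s[i,4]<8000:
            p=np.argwhere(l==i)[:,::-1].astype(np.float32)
            vx,vy,cx,cy=cv2.fitLine(p,cv2.DIST_L2,0,.01,.01).ravel()
            w=[ray(T,x0+(u+.5)/5-.5,190+(v+.5)/5-.5,82) for u,v in((cx,cy),(cx+50*vx,cy+50*vy))]
            d=w[1]-w[0];print(s[i],w[0].round(1),np.arctan(d[1]/d[0]).round(3))
a=cv2.imread("pics/top0.png")[:,:,::-1]
for th in(75,85): print("before");comps(a,270,th);print("after");comps(T["frame"],250,th)
E
```

```text
before
[  38    0  150   27 1714] [645.   59.2  82. ] -1.44
[233  90  32  34 846] [596.  -12.9  82. ] 0.332
[ 207  143   67   47 1608] [566.5  -9.8  82. ] -1.505
[250 183  28  28 291] [550.9 -20.9  82. ] -0.836
[ 266  287   49  200 4269] [457.1 -31.2  82. ] 0.131
[210 373  33  24 585] [ 4.585e+02 -4.000e-01  8.200e+01] -1.379
[302 517  20  20 324] [388.7 -40.5  82. ] 0.953
after
[ 138    0  149   27 1673] [645.   59.3  82. ] -1.438
[333  90  31  34 841] [596.  -12.9  82. ] 0.124
[ 282  131   64   42 1339] [573.4   4.8  82. ] 1.109
[ 174  268  103  186 4163] [470.8  49.6  82. ] -0.462
[311 373  32  24 569] [458.4  -0.5  82. ] -1.395
[154 478  20  21 324] [409.3  80.4  82. ] -0.631
[398 565  28  10 176] [367.2 -39.6  82. ] 1.491
before
[  37    0  163   28 2071] [645.   59.2  82. ] -1.452
[ 231   88   36   39 1080] [596.  -12.9  82. ] 0.151
[ 204  139   77   81 3110] [561.1 -12.7  82. ] 0.797
[ 263  285   54  204 5165] [457.  -31.2  82. ] 0.131
[209 372  35  26 695] [ 4.585e+02 -3.000e-01  8.200e+01] -1.4
[299 514  25  26 494] [388.8 -40.4  82. ] 0.622
after
[ 137    0  161   28 2031] [645.   59.4  82. ] -1.451
[ 331   88   35   39 1070] [596.1 -12.9  82. ] 0.084
[ 280  128   68   81 2785] [566.9   5.9  82. ] 0.054
[ 172  266  107  191 5067] [470.7  49.6  82. ] -0.462
[309 372  35  26 676] [ 4.585e+02 -3.000e-01  8.200e+01] -1.396
[152 477  24  24 473] [409.2  80.5  82. ] -0.248
[397 564  30  11 224] [367.5 -39.7  82. ] 1.489
```

```bash
python3 -c "
from workcell import ctrl
print(ctrl.close_job())"
```

```text
the job is handed in; nothing more can be done
None
```

The job is handed in, with no verdict shown: the jaw was wound until the worm stalled, the nut was turned about 0.59 rad by camera (stop at 0.6) until the push rose to about 7.5 N, and the wrench was left gripping the nut with the arm clear.

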